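# Roll a glass marble up to the kiln end of its gutter

### The arm

A 6-joint arm with a two-finger parallel gripper is mounted at the origin on the work surface. World frame = base frame: x ahead of the robot, y to its left, z up, the work surface at z = 0. Lengths are in m, angles in rad, forces in N, time in s.
With the tool pointing down it reaches from about 0.275 to 1 m from the base axis. Payload 8.4 kg.
Tool frame: the origin (TCP) lies at the very end of the fingers, on their centre line; the grasp point (between the pads) lies 19 mm behind it (pinch_z is the z of the grasp point in the tool frame, in m); z points along the fingers, y is the line along which they close (so a half turn about z gives the same grasp; the last joint's range is limited). The gripper opens to 85 mm and grips with 20 to 120 N. Pads are 22 mm wide; open, the fingers measure 114 mm over their backs; the gripper's body (76 mm by 85 mm) begins 54 mm behind the grasp point. The pads swing forward as they close: fully open they stand 13 mm farther back than shut.
Start: joints at [-1.256, 0.353, 1.633, -0, 1.155, -0.002], TCP at [0.195, -0.594, 0.231] pointing down, gripper open.
Joint ranges: [-2.63, 2.63], [-0.92, 2.1], [0.06, 2.66], [-1.3, 4.44], [0, 2.69], [-3.02, 3.02]. Speed limits (rad/s): [2.22, 2.22, 2.79, 3.14, 3.14, 3.14].

### API

Orientations are given as a rotation vector (axis times angle).
In Python, from cell import * gives the robot as it stands.
- The arm moves only by the shell command python3 -m pendant 'ROWS' [FORCE]. ROWS is a JSON object of lists of equal length, an entry for each row: "rot": the turn, a rotation vector about the tool's x, y, z as a fraction of full scale, a list of three; "xyz": the shift along the tool's x, y, z as a fraction of full scale, a list of three; "jaw": the opening in per cent of the stroke, from 0 (shut) to 100 (fully open). In form: {"rot": [[ax, ay, az], ...], "xyz": [[x, y, z], ...], "jaw": [jaw, ...]}. A call has 1 to 12 rows; each row shifts and turns the commanded pose from where the row before left it, along the tool's axes as they then stand; what a row does not reach is not made up. Full scale, the value 1, is 0.04 m for a shift and 0.12 rad for a turn. A row lasts 1/12 s, in which the tool goes at most 41.7 mm and 7.16 degrees, less where a joint would pass 70% of its speed; a pose out of reach is approached as far as the arm can. A call with a number of a shift or a turn outside -1 to 1 is refused whole. A call with a gripper value outside its range is refused whole. The fingers move at their own pace and stop on an object; FORCE is the grip in N (left out, the last holds). Time passes only in rows, so rows that do not move let the fingers close. It gives the time, the measured TCP pose, the force, the opening and the grip force at its end, in the units of the state.
- get_obs(): the state, without advancing time (a new reading comes with each control period).
- grab_frame(name): name is "scene" or "top" or "wrist"; returns a dict with "pixels" (384x512x3 uint8, red, green, blue), "vertical_fov" (degrees; the focal length in pixels is half the picture's height over the tangent of half this angle, whatever the lens; pixels are square), "cx", "cy" (the principal point, pixels), "R" (3x3) and "t" (3): a world point X has camera coordinates R X + t. Camera axes: x right, y down, z forward; pixel columns grow to the right and rows downward; lengths in m; the calibration is good to about 2 mm. A picture is of the moment at which its call begins. There is no depth.
- close_job(): hands the job in; it is judged then, once.
The state is a dict: "time": time; "joints": joint angles; "dq": joint speeds; "tau": joint torques, N m; "tcp_pos": TCP position; "tool_rot": TCP orientation; "ft_force": force on the tool from outside, world axes, zero at the start; "moment": the same for the moment, N m; "opening": opening from 0.0 (shut) to 1.0 (fully open); "grip_force": force on a finger pad.
Only numpy, scipy, OpenCV 4.12 (cv2) and the standard library are available. Lean on these libraries where they do the work, as an engineer would, in place of code of your own. Each camera call takes 0.05 s, during which the arm holds its last target. There are 200 camera calls.

### The job

On the two-gutter marble rack, make room for the next one at the low end: with the fingertips push the larger marble up its sloping gutter and over the crest, so that it lies against the stop plate at the upper end and does not roll back. Be gentle with the glass: never lift or pinch it, and do not let it slam into the stop. Leave the smaller marble and everything else on the bench where they are, and finish with the hand clear.

Things in the scene. Friction and masses are not known exactly. Their poses are not given: they have to be found in the camera images.
- marble: The larger marble: a solid glass ball, 44 mm in diameter, about 110 g; origin at its centre (its own axes turn as it rolls). At the start it lies at the low end of one of the two gutters (either one), against the low lip. Polished: slippery to the fingers, rolls freely; let go on the slope, it rolls back down to the lip.
- small_marble: The smaller marble: the same glass, 30 mm in diameter, about 36 g; origin at its centre. It lies at the low end of the other gutter and stays there.
- gutters: Two fixed steel gutters side by side on a wooden stand. Frame tilted with the slope: x uphill along them (6 degrees above level), y across, z square to the slope; origin midway between them, level with the bottoms of their V, 58 mm above the bench. They run along y = +40 and -40 mm: open V, walls 30 degrees off flat, 38 mm wide over the wall tops, which stand 11 mm above the V's bottom.
- low_lip (a point): Low end, midway between the gutters: top of the low lips' inner face (x = -135 mm of gutters; lips 3 mm thick, tops 12 mm above the V's bottom). Against its lip the larger marble's centre is at x = -117 mm, and all along the slope 25.4 mm above the V's bottom (its middle stands well clear of the walls).
- crest (a point): Crest, midway between the gutters, at the V's bottom (x = +80 mm of gutters). Up to here they climb; beyond it they bend 12 degrees, so run 6 degrees downhill, for 55 mm to upright stop plates (44 mm wide, 37 mm above the V's bottom). Once its centre is over 5 mm past the crest in x, a marble rolls to the stop plate by itself and stays.
- rack: The wooden stand of the gutters, base board 310 x 170 x 18 mm, fixed to the bench. Origin at the centre of its underside, x level and pointing to the upper end of the gutters, z up. Nothing covers the gutters from above.
- seat_a (a point): Where the larger marble's centre is when it lies against the stop plate of the gutter at y = +40 mm of gutters.
- seat_b (a point): The same for the gutter at y = -40 mm of gutters.
- paddle: Bystander: marver paddle lying on the bench beside the rack, 75 x 45 x 12 mm dark block on a brass stem with a turned wooden handle, 218 mm long over all. Origin on the bench near the middle of its length, x from the handle to the block.
- tube_end: Bystander: offcut of clear glass tube standing upright beside the rack, 36 mm outside diameter, 55 mm tall. Origin at the centre of its underside.
- tweezers: Bystander: steel tweezers lying on the bench, 150 mm long, 9 mm high. Origin under their middle.
- bead_dish: Bystander: white dish of beads, 96 mm across, 30 mm tall. Origin at the centre of its underside.
- rod_jar: Bystander: glass jar full of coloured glass rods, 90 mm across and 130 mm tall, the rods up to 250 mm high and spreading to about 200 mm across. Origin at the centre of its underside.
There are look-alikes about, which are no part of the job. Leave any orange look-alike of the marble alone.

How it is judged:
At the end, for the whole second after the job is handed in: The larger marble rests, still (under 20 mm/s), with its centre within 8 mm of its place against the stop plate at the upper end of its gutter, and the smaller marble is within 12 mm of where it began ((distance between marble and seat_a below 0.008 m or distance between marble and seat_b below 0.008 m) and linear speed of marble below 0.02 m/s and distance of small_marble from where it was at the start of the episode below 0.012 m); the robot touches nothing.
It fails at once if The larger marble is lifted more than 12 mm off its gutter, or leaves the gutters (z of marble in the frame of gutters above 0.037 m or z of marble in the frame of gutters below 0.008 m).
It fails at once if The larger marble is pinched or pressed hard: more than 20 N from the fingers (contact force between marble and the fingers above 20 N).
It fails at once if The larger marble slams into the stop (over 0.4 m/s within 15 mm of its place there) or is pressed hard into the gutter or stop: more than 25 N (((distance between marble and seat_a below 0.015 m or distance between marble and seat_b below 0.015 m) and linear speed of marble above 0.4 m/s) or contact force between marble and gutters above 25 N).
It fails at once if The smaller marble is moved by more than 12 mm (distance of small_marble from where it was at the start of the episode above 0.012 m).
It fails at once if The paddle, tube offcut, tweezers, bead dish or rod jar is moved by more than 15 mm (distance of any of paddle, tube_end, tweezers, bead_dish, rod_jar from where it was at the start of the episode above 0.015 m).
It also fails if it takes over 38 s, if anything falls off the work surface, if the arm or the gripper's body presses on something with over 40 N, if the wrist force passes 120 N, or if a joint passes its speed limit or range.

## Working session

There is one attempt and no reset: what is moved stays moved. The work goes in short steps, Python scripts to look and compute and a shell command to move; the robot and the scene stay as the last step left them, time stands still between calls to the robot, and variables do not carry over. Pictures are saved under pics/ and viewed, at most 10 in all, crops included, and the job is handed in when it is done.

```bash
mkdir -p pics
cat > h.py <<'E'
from cell import *
import numpy as np, cv2
def snap(n,f):
    d=grab_frame(n); cv2.imwrite('pics/'+f,d['pixels'][:,:,::-1]); np.savez('pics/'+f+'.npz',**d); return d
E
python3 - <<'E'
from h import *
for n in('top','scene'):
    d=snap(n,n+'0.png'); print(n,d['vertical_fov'],d['cx'],d['cy'],np.round(d['R'],4).tolist(),np.round(d['t'],4).tolist())
o=get_obs(); print(o['time'],o['tcp_pos'],o['tool_rot'])
E
```

```text
top 53.411468004703835 257.6516936925592 192.36486231683304 [[0.0149, -0.9999, 0.0077], [-0.9957, -0.0155, -0.0912], [0.0913, -0.0063, -0.9958]] [-0.0128, 0.5255, 1.1463]
scene 44.03075680589827 253.98552363131665 189.7758499577498 [[0.8278, 0.5608, -0.0187], [0.3313, -0.5154, -0.7903], [-0.4528, 0.648, -0.6124]] [-0.4525, -0.11, 1.4596]
0.1 [ 0.19458474 -0.59349832  0.23062364] [-3.10105785e+00 -4.95314332e-01  2.72229660e-04]
```

View pics/top0.png

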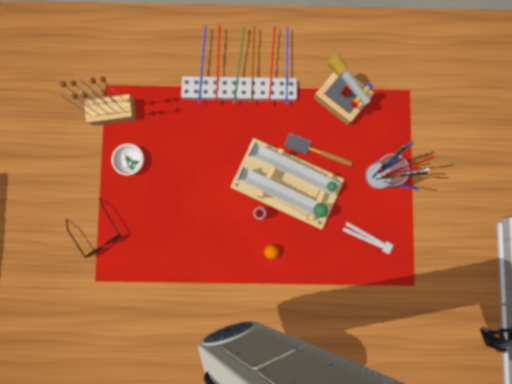

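View pics/scene0.png

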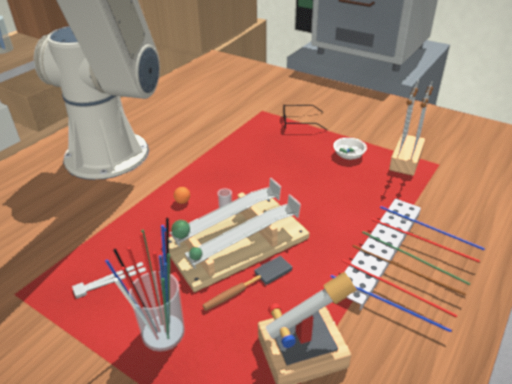

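The top view shows the large green marble at about (321,210), the small one at (332,186), and the upper end of the rack to the upper left, around (250,150)/(240,178). I'll segment the marbles and zoom in.

```bash
cat >> h.py <<'E'
def ld(f): return dict(np.load('pics/'+f+'.npz'))
def foc(d): return d['pixels'].shape[0]/2/np.tan(np.radians(float(d['vertical_fov']))/2)
def ray(d,u,v):
    r=d['R'].T@np.array([(u-d['cx'])/foc(d),(v-d['cy'])/foc(d),1]); return -d['R'].T@d['t'],r
def at(d,u,v,z):
    c,r=ray(d,u,v); return c+r*(z-c[2])/r[2]
def pix(d,X):
    p=d['R']@np.asarray(X)+d['t']; return foc(d)*p[:2]/p[2]+[d['cx'],d['cy']]
def tri(*a):
    A=np.zeros((3,3));b=np.zeros(3)
    for d,u,v in a:
        c,r=ray(d,u,v); r/=np.linalg.norm(r); P=np.eye(3)-np.outer(r,r); A+=P;b+=P@c
    return np.linalg.solve(A,b)
def greens(d,box):
    h=cv2.cvtColor(d['pixels'],cv2.COLOR_RGB2HSV); m=cv2.inRange(h,(60,80,30),(92,255,255))
    k=np.zeros_like(m);x0,y0,x1,y1=box;k[y0:y1,x0:x1]=1;m*=k
    n,l,s,c=cv2.connectedComponentsWithStats(m); return [(s[i].tolist(),c[i].round(2).tolist()) for i in range(1,n) if s[i][4]>15]
E
python3 - <<'E'
from h import *
t=ld('top0.png');s=ld('scene0.png')
print(greens(t,(300,170,350,230)));print(greens(s,(160,205,220,270)))
a=cv2.resize(t['pixels'][125:240,220:360],None,fx=5,fy=5,interpolation=cv2.INTER_CUBIC);cv2.imwrite('pics/c1.png',a[:,:,::-1])
E
```

```text
[([328, 183, 8, 7, 44], [331.36, 185.91]), ([314, 204, 13, 12, 117], [319.97, 209.8])]
[([173, 222, 16, 16, 146], [181.12, 230.08]), ([191, 248, 10, 11, 88], [195.22, 253.03]), ([167, 254, 2, 16, 28], [167.57, 260.96])]
```

View pics/c1.png

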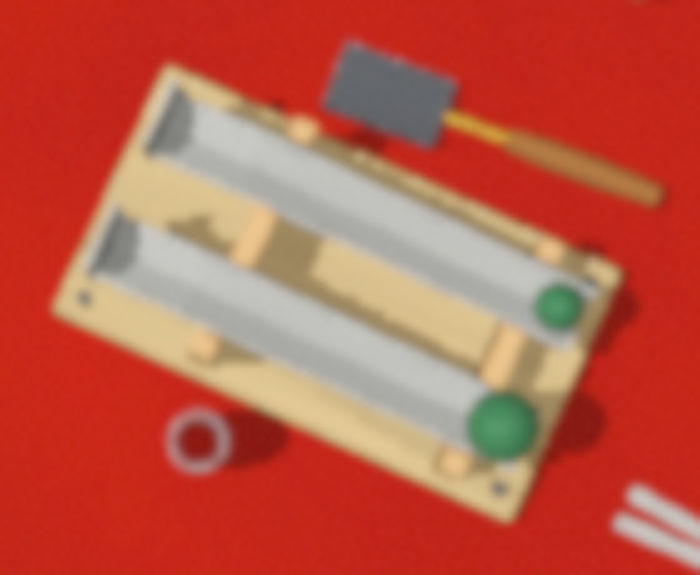

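```bash
cat > m.py <<'E'
from h import *
t=ld('top0.png');s=ld('scene0.png')
M=at(t,320,209.8,.071);m=at(t,331.4,185.9,.0625)
print('M',M,tri((t,320,209.8),(s,181,230)),'m',m,tri((t,331.4,185.9),(s,195.5,253)))
C=[at(t,220+u/5-.4,125+v/5-.4,.018)[:2] for u,v in((172,65),(623,268),(513,522),(52,312))]
C=np.array(C);print(C,[np.linalg.norm(C[i]-C[i-1]) for i in range(4)])
ux=(C[0]-C[1])+(C[3]-C[2]);ux/=np.linalg.norm(ux);c=C.mean(0);uy=np.array([-ux[1],ux[0]])
print('yaw',np.degrees(np.arctan2(ux[1],ux[0])),'ctr',c)
for n,P in(('M',M),('m',m)):print(n,(P[:2]-c)@ux,(P[:2]-c)@uy)
for h in(.058,):
  S=[at(t,220+u/5-.4,125+v/5-.4,.1) for u,v in((180,85),(120,208))]
  print('stoptops',[((P[:2]-c)@ux,(P[:2]-c)@uy) for P in S])
for u,v in((200,440),(397,95)):print('obst',at(t,220+u/5,125+v/5,.02))
E
python3 m.py
```

```text
M [ 0.4728101  -0.18820748  0.071     ] [ 0.47367486 -0.1884406   0.06613709] m [ 0.5448348  -0.22360928  0.0625    ] [ 0.54536133 -0.2234327   0.0614799 ]
[[ 0.69775928  0.00912145]
 [ 0.57443326 -0.2723215 ]
 [ 0.4167201  -0.20398225]
 [ 0.54148163  0.08070285]] [np.float64(0.17189124306870762), np.float64(0.30727746373490245), np.float64(0.1718827964734961), np.float64(0.31082318383616836)]
yaw 66.33609785818344 ctr [ 0.55759857 -0.09661986]
M -0.11791814721986926 0.04089848949437513
m -0.12143459973987217 -0.039279309927527824
stoptops [(np.float64(0.13571716029348235), np.float64(-0.0594270072634811)), (np.float64(0.1372219116167953), np.float64(0.020593892969672734))]
obst [ 0.46267391 -0.01295594  0.02      ]
obst [ 0.67935329 -0.13265084  0.02      ]
```

```bash
python3 -m pendant '{"rot":[[0,0,-0.8],[0,0,-0.8],[0,0,-0.8],[0,0,-0.8],[0,0,-0.8],[0,0,-0.8],[0,0,-0.8],[0,0,-0.8],[0,0,-0.6],[0,0,0]],"xyz":[[0,0,0],[0,0,0],[0,0,0],[0,0,0],[0,0,0],[0,0,0],[0,0,0],[0,0,0],[0,0,0],[0,0,0]],"jaw":[10,10,10,10,10,10,10,10,10,10]}'
python3 -m pendant '{"rot":[[0,0,0],[0,0,0],[0,0,0],[0,0,0],[0,0,0],[0,0,0],[0,0,0],[0,0,0],[0,0,0],[0,0,0],[0,0,0],[0,0,0]],"xyz":[[0.4,0,0],[0.8,0,0],[0.8,0,0],[0.8,0,0],[0.8,0,0],[0.8,0,0],[0.8,0,0],[0.8,0,0],[0.8,0,0],[0.8,0,0],[0.8,0,0],[0.4,0,0]],"jaw":[10,10,10,10,10,10,10,10,10,10,10,10]}'
cat > w.py <<'E'
from h import *
from scipy.spatial.transform import Rotation as Ro
o=get_obs();R=Ro.from_rotvec(o['tool_rot']).as_matrix();p=np.array(o['tcp_pos'])
c=np.array([.5576,-.0966,.058]);yw=np.radians(66.34);u=np.array([np.cos(yw),np.sin(yw),0]);v=np.array([-u[1],u[0],0])
G=Ro.from_euler('ZY',[yw,-np.radians(6)]).as_matrix()
if __name__=='__main__':
    print('t',o['time'],'tcp',p.round(4),'yaw',np.degrees(np.arctan2(R[1,0],R[0,0])).round(2),'z',R[:,2].round(3),'open',o['opening'],'q',np.round(o['joints'],2))
    print('rack xy',((p-c)@u).round(4),((p-c)@v).round(4),'gutter',(G.T@(p-c)).round(4),'F',np.round(o['ft_force'],2))
    T=c+G@[-.165,.0403,0];T[2]=.064;print('to start tool axes /0.04',(R.T@(T-p)/.04).round(2),'T',T)
E
python3 w.py
```

```text
time: 0.93
tcp_pos: [0.1946, -0.5936, 0.2309]
tool_rot: [-2.627, -1.721, -0.0]
ft_force: [-0.5, -0.4, 0.1]
opening: 0.103
grip_force: 0.0
time: 1.93
tcp_pos: [0.3367, -0.2688, 0.2312]
tool_rot: [-2.632, -1.714, -0.001]
ft_force: [0.3, -0.7, 0.3]
opening: 0.103
grip_force: 0.0
t 1.9333 tcp [ 0.3367 -0.2688  0.2312] yaw 66.16 z [-0.     0.001 -1.   ] open 0.10256991123175406 q [-0.68  0.04  2.03  0.    1.07 -0.26]
rack xy -0.2464 0.1332 gutter [-0.227   0.1332  0.198 ] F [ 0.34 -0.75  0.27]
to start tool axes /0.04 [2.06 2.32 4.18] T [ 0.45483435 -0.23072995  0.064     ]
```

```bash
python3 -m pendant '{"rot":[[0,0,0],[0,0,0],[0,0,0],[0,0,0],[0,0,0],[0,0,0],[0,0,0],[0,0,0],[0,0,0],[0,0,0],[0,0,0],[0,0,0]],"xyz":[[0.4,0.4,0],[0.6,0.6,0],[0.6,0.7,0],[0.46,0.62,0],[0,0,0.3],[0,0,0.6],[0,0,0.6],[0,0,0.6],[0,0,0.6],[0,0,0.3],[0,0,0.1],[0,0,0]],"jaw":[10,10,10,10,10,10,10,10,10,10,10,10]}'
python3 w.py
python3 - <<'E'
from h import *
d=snap('wrist','w1.png');t=snap('top','t1.png')
s=snap('scene','s1.png')
a=cv2.resize(s['pixels'][150:290,110:320],None,fx=2.7,fy=2.7);w=cv2.resize(d['pixels'],None,fx=.45,fy=.45)
cv2.imwrite('pics/c2.png',np.hstack([a,np.vstack([w,np.zeros((a.shape[0]-w.shape[0],w.shape[1],3),np.uint8)])])[:,:,::-1])
E
```

```text
time: 2.93
tcp_pos: [0.4538, -0.2332, 0.1063]
tool_rot: [-2.63, -1.714, 0.002]
ft_force: [-0.4, -0.1, 0.1]
opening: 0.102
grip_force: 0.0
t 2.9333 tcp [ 0.4538 -0.2332  0.1063] yaw 66.18 z [-0.002  0.001 -1.   ] open 0.10232687171316904 q [-0.48  0.34  1.98  0.    0.82 -0.06]
rack xy -0.1668 0.0403 gutter [-0.1608  0.0403  0.0655] F [-0.37 -0.1   0.14]
to start tool axes /0.04 [0.07 0.   1.06] T [ 0.45483435 -0.23072995  0.064     ]
```

View pics/c2.png

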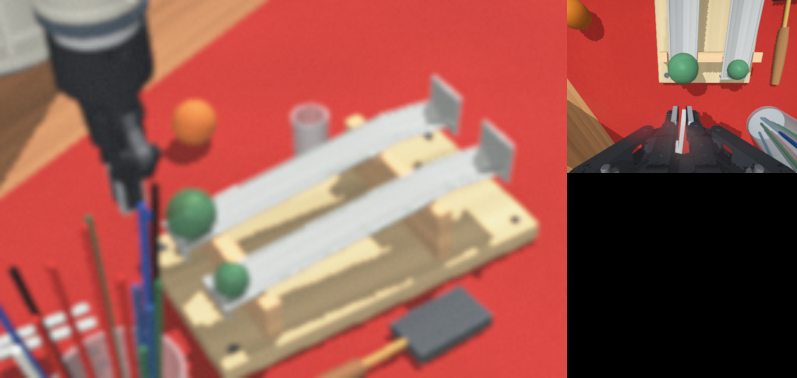

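```bash
python3 -m pendant '{"rot":[[0,0,0],[0,0,0],[0,0,0],[0,0,0],[0,0,0],[0,0,0],[0,0,0],[0,0,0],[0,0,0],[0,0,0],[0,0,0],[0,0,0]],"xyz":[[0,0,0.3],[0,0,0.4],[0,0,0.3],[0,0,0.06],[0.1,0,0],[0.1,0,0],[0.1,0,0],[0.07,0,0],[0.05,0,0],[0.05,0,-0.005],[0.05,0,-0.005],[0.05,0,-0.005]],"jaw":[10,10,10,10,10,10,10,10,10,10,10,10]}'
python3 w.py
```

```text
time: 4.08
tcp_pos: [0.4638, -0.2125, 0.0657]
tool_rot: [2.63, 1.717, 0.0]
ft_force: [-0.4, 1.0, -0.3]
opening: 0.097
grip_force: 0.2
t 4.0833 tcp [ 0.4638 -0.2125  0.0657] yaw 66.28 z [ 0. -0. -1.] open 0.0965875500279596 q [-0.43  0.41  2.01 -0.    0.73 -0.02]
rack xy -0.1438 0.0394 gutter [-0.1423  0.0394  0.0226] F [-0.38  1.   -0.25]
to start tool axes /0.04 [-0.51 -0.02  0.04] T [ 0.45483435 -0.23072995  0.064     ]
```

```bash
python3 -m pendant '{"rot":[[0,0,0],[0,0,0],[0,0,0],[0,0,0],[0,0,0],[0,0,0],[0,0,0],[0,0,0],[0,0,0],[0,0,0],[0,0,0],[0,0,0]],"xyz":[[0.06,0,-0.006],[0.08,0,-0.008],[0.1,0,-0.01],[0.1,0,-0.01],[0.1,0,-0.01],[0.1,0,-0.01],[0.1,0,-0.01],[0.1,0,-0.01],[0.1,0,-0.01],[0.1,0,-0.01],[0.1,0,-0.01],[0.1,0,-0.01]],"jaw":[10,10,10,10,10,10,10,10,10,10,10,10]}'
python3 w.py
python3 - <<'E'
from w import *
t=snap('top','t2.png');g=greens(t,(220,125,350,230));print(g)
for s,cc in g:
    P=at(t,*cc,.077);print((P-c)@u,(P-c)@v)
d=snap('wrist','w2.png')
E
```

```text
time: 5.08
tcp_pos: [0.4821, -0.1705, 0.0701]
tool_rot: [2.631, 1.718, 0.0]
ft_force: [0.1, 0.1, 0.6]
opening: 0.1
grip_force: 0.2
t 5.0833 tcp [ 0.4821 -0.1705  0.0701] yaw 66.28 z [ 0. -0. -1.] open 0.09953075929044794 q [-0.34  0.4   2.    0.    0.74  0.07]
rack xy -0.098 0.0395 gutter [-0.0962  0.0395  0.0223] F [0.11 0.06 0.62]
to start tool axes /0.04 [-1.65 -0.02  0.15] T [ 0.45483435 -0.23072995  0.064     ]
[([298, 197, 7, 11, 52], [301.15, 201.54])]
-0.05722640827317846 0.042364251961362745
```

View pics/w2.png

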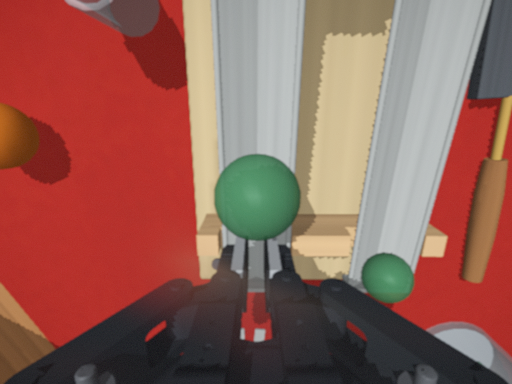

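The wrist view shows the marble (257,197) centred in its gutter ahead of the fingertips, and the small marble (387,277) untouched. I'll keep pushing.

```bash
python3 -m pendant '{"rot":[[0,0,0],[0,0,0],[0,0,0],[0,0,0],[0,0,0],[0,0,0],[0,0,0],[0,0,0],[0,0,0],[0,0,0],[0,0,0],[0,0,0]],"xyz":[[0.06,0,-0.006],[0.08,0,-0.008],[0.1,0,-0.01],[0.1,0,-0.01],[0.1,0,-0.01],[0.1,0,-0.01],[0.1,0,-0.01],[0.1,0,-0.01],[0.1,0,-0.01],[0.1,0,-0.01],[0.1,0,-0.01],[0.1,0,-0.01]],"jaw":[10,10,10,10,10,10,10,10,10,10,10,10]}'
python3 -m pendant '{"rot":[[0,0,0],[0,0,0],[0,0,0],[0,0,0],[0,0,0],[0,0,0],[0,0,0],[0,0,0],[0,0,0],[0,0,0],[0,0,0],[0,0,0]],"xyz":[[0.1,0,-0.01],[0.1,0,-0.01],[0.1,0,-0.01],[0.1,0,-0.01],[0.1,0,-0.01],[0.1,0,-0.01],[0.1,0,-0.01],[0.1,0,-0.01],[0.1,0,-0.01],[0.1,0,-0.01],[0.1,0,-0.01],[0.1,0,-0.01]],"jaw":[10,10,10,10,10,10,10,10,10,10,10,10]}'
python3 w.py
```

```text
time: 6.18
tcp_pos: [0.5004, -0.1288, 0.0747]
tool_rot: [2.631, 1.718, 0.0]
ft_force: [0.2, -0.1, 0.9]
opening: 0.103
grip_force: 0.2
time: 7.18
tcp_pos: [0.5197, -0.0848, 0.0794]
tool_rot: [-2.63, -1.718, 0.0]
ft_force: [-0.4, -0.1, 0.1]
opening: 0.097
grip_force: 0.2
t 7.1833 tcp [ 0.5197 -0.0848  0.0794] yaw 66.28 z [-0.  0. -1.] open 0.09693944426650906 q [-0.16  0.4   1.96  0.    0.77  0.25]
rack xy -0.0044 0.0394 gutter [-0.0021  0.0394  0.0218] F [-0.36 -0.14  0.12]
to start tool axes /0.04 [-3.99 -0.02  0.39] T [ 0.45483435 -0.23072995  0.064     ]
```

```bash
python3 -m pendant '{"rot":[[0,0,0],[0,0,0],[0,0,0],[0,0,0],[0,0,0],[0,0,0],[0,0,0],[0,0,0],[0,0,0],[0,0,0],[0,0,0],[0,0,0]],"xyz":[[0.1,0,-0.01],[0.1,0,-0.01],[0.1,0,-0.01],[0.1,0,-0.01],[0.1,0,-0.01],[0.1,0,-0.01],[0.1,0,-0.01],[0.1,0,-0.01],[0.1,0,-0.01],[0.1,0,-0.01],[0.1,0,-0.01],[0.1,0,-0.005]],"jaw":[10,10,10,10,10,10,10,10,10,10,10,10]}'
python3 -m pendant '{"rot":[[0,0,0],[0,0,0],[0,0,0],[0,0,0],[0,0,0],[0,0,0],[0,0,0],[0,0,0]],"xyz":[[0.08,0,0],[0.08,0,0],[0.08,0,0],[0.08,0,0],[0.08,0,0],[0.04,0,0],[0,0,0],[0,0,0]],"jaw":[10,10,10,10,10,10,10,10]}'
python3 w.py
python3 - <<'E'
from w import *
d=snap('wrist','w3.png')
E
```

```text
time: 8.18
tcp_pos: [0.539, -0.0409, 0.0841]
tool_rot: [2.631, 1.717, -0.0]
ft_force: [-0.2, -0.2, 0.2]
opening: 0.102
grip_force: 0.2
time: 8.85
tcp_pos: [0.546, -0.0251, 0.084]
tool_rot: [-2.63, -1.718, 0.0]
ft_force: [-0.2, 0.0, -0.1]
opening: 0.101
grip_force: 0.0
t 8.85 tcp [ 0.546  -0.0251  0.084 ] yaw 66.29 z [-0. -0. -1.] open 0.10104993140011179 q [-0.05  0.42  1.92 -0.    0.8   0.37]
rack xy 0.0608 0.0394 gutter [0.0632 0.0394 0.0195] F [-0.22  0.03 -0.07]
to start tool axes /0.04 [-5.62 -0.02  0.5 ] T [ 0.45483435 -0.23072995  0.064     ]
```

View pics/w3.png

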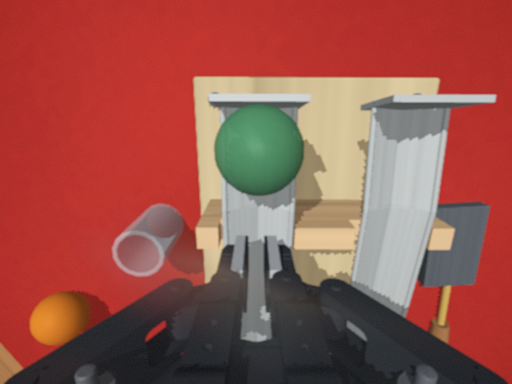

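The marble (259,150) has left the fingers and lies at the stop plate (row about 103). I'll lift straight up, let it settle and check.

```bash
python3 -m pendant '{"rot":[[0,0,0],[0,0,0],[0,0,0],[0,0,0],[0,0,0],[0,0,0],[0,0,0],[0,0,0],[0,0,0],[0,0,0],[0,0,0],[0,0,0]],"xyz":[[-0.1,0,-0.2],[-0.1,0,-0.5],[-0.2,0,-0.6],[-0.3,0,-0.6],[-0.4,0,-0.6],[-0.4,0,-0.6],[-0.4,0,-0.3],[-0.2,0,0],[0,0,0],[0,0,0],[0,0,0],[0,0,0]],"jaw":[10,10,10,10,10,10,10,10,10,10,10,10]}'
python3 - <<'E'
from w import *
d=snap('wrist','w4.png');S=c+G@[.08,.04,0]+Ro.from_euler('ZY',[yw,np.radians(6)]).as_matrix()@[.055-.022,0,.0254]
print('seat',S,'px',pix(d,S))
for i in range(2):
    d=grab_frame('wrist');print(greens(d,(0,0,512,384)))
s=snap('scene','s4.png');print(pix(s,S),greens(s,(160,150,300,270)))
E
```

```text
time: 9.9
tcp_pos: [0.5118, -0.1014, 0.219]
tool_rot: [-2.629, -1.717, 0.002]
ft_force: [-0.6, -0.4, 0.8]
opening: 0.102
grip_force: 0.0
seat [0.5671272  0.02481875 0.08817369] px [254.65443557  32.61024882]
[([234, 0, 48, 56, 2172], [258.12, 26.71]), ([313, 248, 23, 23, 419], [323.63, 259.2])]
[([234, 0, 48, 56, 2174], [258.02, 26.76]), ([312, 248, 24, 23, 413], [323.46, 259.17])]
[265.91695407 187.89093022] [([261, 181, 14, 15, 107], [268.55, 189.54]), ([191, 248, 10, 11, 89], [195.29, 253.1]), ([167, 254, 2, 16, 28], [167.57, 260.96])]
```

View pics/w4.png

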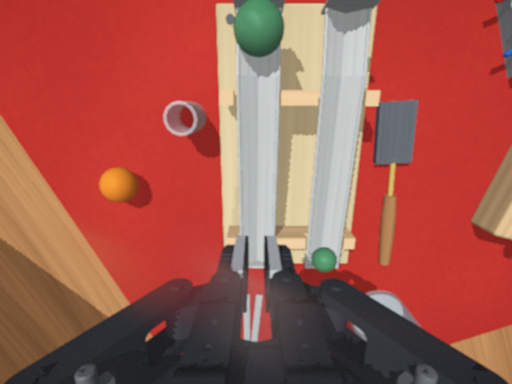

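View pics/s4.png

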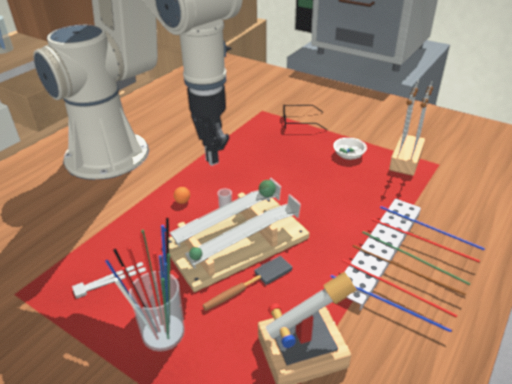

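The marble lies still against the stop plate: wrist view (258,27) in two frames running, scene view (268,189), within a few pixels of the predicted seat. The small marble hasn't moved from (195,253), the bystanders look undisturbed, and the hand is clear.

```bash
python3 -c "from cell import *; print(close_job())"
```

```text
the job is handed in; nothing more can be done
None
```

I pushed the larger marble over the crest and it now lies still against the stop plate, with the smaller marble and the bystanders left where they were, the hand clear, and the job handed in at about 10 s (the verdict wasn't shown).

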